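# Fish the aerial fixings out from under the radio guard

### The arm

A 7-joint arm with a two-finger parallel gripper is mounted at the origin on the work surface. World frame = base frame: x ahead of the robot, y to its left, z up, the work surface at z = 0. Lengths are in m, angles in rad, forces in N, time in s.
With the tool pointing down it reaches from about 0.4 to 0.85 m from the base axis. Payload 6.9 kg.
Tool frame: the origin (TCP) lies midway between the tips of the shut fingers; the grasp point (between the pads) lies behind it (ctrl.pinch_z is the z of the grasp point in the tool frame, in m); z points along the fingers, y is the direction in which the jaws open and shut (so a half turn about z gives the same grasp; the last joint's range is limited). The gripper opens to 85 mm and grips with 20 to 120 N. Pads are 22 mm wide; open, the fingers measure 114 mm over their backs; the gripper's body (76 mm by 85 mm) begins 54 mm behind the grasp point. The pads swing forward as they close: fully open they stand 13 mm farther back than shut.
Start: joints at [-1.012, 0.507, -0.238, 1.5, 0.126, 1.149, -0.155], TCP at [0.273, 0.562, 0.231] pointing down, gripper open.
Joint ranges: [-3.08, 3.08], [-0.24, 2.05], [-1.43, 1.35], [0, 2.5], [-1.52, 4.66], [0.17, 1.96], [-2.89, 2.89]. Speed limits (rad/s): [2.39, 2.39, 3.14, 3.14, 3.14, 3.14, 3.14].

### API

Orientations are given as a unit quaternion [w, x, y, z].
In Python, from station import ctrl, get_state, vision, ticket, models gives the robot as it stands. Calls block until the motion is done:
- ctrl.movep(position, orientation): joint-space move of the TCP to a pose.
- ctrl.movel(position, frame=None, max_speed=0.15): straight line of the TCP; frame=None keeps the orientation; max_speed is the mean speed in m/s.
- ctrl.set_joints(angles): joint-space move.
- ctrl.ungrasp() and ctrl.close_gripper(force=None): open the fingers fully, or close them until they stop; force is the grip in N (None keeps the last).
- ctrl.pause(seconds).
- ctrl.ik(position, orientation): joint angles nearest the present ones, or None.
- get_state(): the state.
- vision.grab_frame(name): name is "scene" or "top" or "wrist"; returns (picture, depth): 480x640x3 uint8, blue, green, red; 480x640 float32, m along the optical axis (not along the pixel's ray), 0 where there is no reading.
- vision.camera_info(name): a dict with "mtx" (3x3 intrinsics, pixels), "R" (3x3) and "t" (3): a world point X has camera coordinates R X + t; the wrist camera has in their place "hand_eye" (4x4, takes a point from camera to tool coordinates, whose origin is the TCP and whose axes are the flange's). Camera axes: x right, y down, z forward; pixel columns grow to the right and rows downward; lengths in m; the calibration is good to about 2 mm. A picture is of the moment at which its call begins: read the wrist's pose just before it. camera_info takes no time and is no camera call.
A pose or a line that the arm cannot do raises ctrl.Unreachable and nothing moves.
- ticket.close_job(): hands the job in, once; it reports no verdict.
Trained networks look in the newest picture that a camera, given by its name, has taken for a name from the list of things; names that differ only in an ending like _2 or _b are one class to them, and where a whole thing is asked for, a point or a joint stands for the part that bears it (a point fixed in the world has none). Each returns a list of dicts, best first, with "p" (0 to 1); they miss things now and then, are a little off and sometimes report something else, mostly with a low value. They report only what shows in the picture. A call takes as long as a camera call. They do not tell look-alikes from the thing itself.
- models.recognise(camera, target): "point" ([column, row] in pixels, amid what is visible of it).
- models.masks_of(camera, target): "mask" (480x640 bool, what is visible of it) and "point" ([column, row] in pixels, amid what is visible of it).
The state is a dict: "time": time; "qpos": joint angles; "qd": joint speeds; "tau": joint torques, N m; "tcp_pos": TCP position; "eef_rot": TCP orientation; "contact_force": force on the tool from outside, world axes, zero at the start; "wrist_torque": the same for the moment, N m; "width": finger opening in m.
Only numpy, scipy, OpenCV 4.12 (cv2) and the standard library are available. Lean on these libraries where they do the work, as an engineer would, in place of code of your own. Each camera call takes 0.05 s, during which the arm holds its last target.

### The job

Some fixings for the aerial bracket have rolled in under the wire guard of the base radio. Turn the upside-down square pot mouth up on the table, draw every fixing out through the guard's open end with the hooked rod (no fingers on a fixing that is still under the guard), collect them all in the pot, and lay the rod back flat in its tray the way it lay. Leave the other things on the table where they are.

Things in the scene. Friction and masses are not known exactly. Their poses are not given: they have to be found in the camera images.
- guard_mouth (a point): Fixed cage of steel bars over a base radio. This point: on the table, middle of its one open end; x points into the cage, z up. Cage 330 mm wide (y -165 to 165), 430 deep; roof bars 25 mm apart, undersides 79 up; barred sides. Floor is bare for x 0 to 255, then come the radio and supply. Fixings start at x 70 to 150, y within 80; a knock may shift one 40.
- rod_grip (a point): Loose hooked rod, 0.13 kg. This point: centre of its wooden handle (100 mm long, 22 wide, 26 high). x runs from handle to hook, z up as it lies, y is the side the hook bends to. The 6 mm steel bar drops within 95 mm so its centre line lies 4.5 above the handle's underside, runs to x = 345, turns to y = 46, comes back to x = 315: a flat J, 40 wide inside, open towards the handle.
- tray_floor (a point): Shallow fixed tool tray, 460 x 116 mm outside, walls 3 thick and 15 high, floor 3 thick. This point: centre of its inner floor; x along its length, z up. The rod starts lying in it, about parallel to x, hook towards +x, handle centre near x = -150.
- pot_center (a point): Loose square pen pot of black plastic, 56 x 56 mm outside, 66 high, walls and bottom 3 thick, 0.14 kg. This point: its centre, half-way up; z points from bottom to mouth (down at the start), x and y are square to the side walls. It can stand either way up or lie on a side.
- nut1_center (a point): Loose knurled brass thumb nut, a disc 26 mm across, 14 high, 50 g; this point is its centre, z along its axis.
- nut2_center (a point): A second nut like nut1.
- spacer_center (a point): Loose steel spacer, a plain cylinder 22 mm across, 20 high, 45 g; this point is its centre, z along its axis.
- clamp_center (a point): Loose aluminium saddle clamp, a block 25 x 20 mm and 17.5 high with a channel along y in its top, 30 g; this point is 9 mm above its underside.
- nut1: Nut1 itself (origin at the centre of its underside).
- nut2: Nut2 itself (origin as nut1).
- spacer: The spacer itself (origin at the centre of one end).
- clamp: The clamp itself (origin at the centre of its underside).
- rod: The rod itself: origin on the handle's underside, 13 mm under rod_grip; same axes.
- pot: The pot itself: origin at the centre of its bottom's outer face, 33 mm from pot_center; same axes.
- handset: Bystander: black handheld radio lying on its back, 105 x 55 x 32 mm with a 150 mm aerial along x; origin under its middle.
- marker: Bystander: marker pen, 130 mm long along x, 19 mm thick; origin under its middle.
- phone: Bystander: phone lying flat, 150 x 72 x 9 mm.
- flask: Bystander: standing drinks flask, 60 mm across, 165 high.
- compass: Bystander: baseplate compass lying flat, 105 x 58 mm, 13 high.
- plug: Bystander: grey plug-in charger, 45 x 45 x 28 mm.
Things that resemble listed ones, but are neither listed nor needed, are in the scene too. Of the things that look like the pot, the largest one is meant.

How it is judged:
On the way:
1. every fixing has been drawn out of the guard's open end (x of each of nut1_center, nut2_center, spacer_center, clamp_center in the frame of guard_mouth below -0.01 m), for 0.1 s.
At the end, for the whole second after the job is handed in: The pot stands mouth up on the table (within 0.1 rad), every fixing present lies inside it below its rim, and the rod lies flat in the tray, handle at the end it started (handle centre less than 20 mm above the floor, rod within 0.12 rad of the tray's length), all released and at rest (angle between pot_center's own z axis and vertical below 0.1 rad and height (world z) of pot_center below 0.04 m and linear speed of each of pot, nut1, nut2, spacer, clamp, rod below 0.02 m/s and x of nut1_center in the frame of pot_center between -0.026 and 0.026 m and y of nut1_center in the frame of pot_center between -0.026 and 0.026 m and z of each of nut1_center, nut2_center, spacer_center, clamp_center in the frame of pot_center below 0.031 m and x of nut2_center in the frame of pot_center between -0.026 and 0.026 m and y of nut2_center in the frame of pot_center between -0.026 and 0.026 m and x of spacer_center in the frame of pot_center between -0.026 and 0.026 m and y of spacer_center in the frame of pot_center between -0.026 and 0.026 m and x of clamp_center in the frame of pot_center between -0.026 and 0.026 m and y of clamp_center in the frame of pot_center between -0.026 and 0.026 m and z of rod_grip in the frame of tray_floor below 0.02 m and angle between rod_grip's own z axis and vertical below 0.06 rad and angle between the x axis of rod_grip and the x axis of tray_floor, either way round below 0.12 rad and x of rod_grip in the frame of tray_floor between -0.18 and -0.1 m and y of rod_grip in the frame of tray_floor between -0.05 and 0.05 m); the robot touches nothing.
It fails at once if a fixing is touched by the fingers while it is still under the guard (more than 20 mm inside the open end) ((x of nut1_center in the frame of guard_mouth above 0.02 m and contact force between the fingers and nut1 above 0.3 N) or (x of nut2_center in the frame of guard_mouth above 0.02 m and contact force between the fingers and nut2 above 0.3 N) or (x of spacer_center in the frame of guard_mouth above 0.02 m and contact force between the fingers and spacer above 0.3 N) or (x of clamp_center in the frame of guard_mouth above 0.02 m and contact force between the fingers and clamp above 0.3 N)).
It fails at once if a bystander is shoved more than 40 mm (distance of any of handset, marker, phone, flask, compass, plug from where it was at the start of the episode above 0.04 m).
Of nut1, nut2, spacer, clamp only 2 to 4 are there at a start; the rules pass over those that are not, and their reading is None.
At some moment in a run one of nut1, nut2, spacer, clamp, pot may be knocked a few centimetres aside while the robot is not near it.
Once in a run the grip may slacken for a moment while it holds something.
It also fails if it takes over 210 s, if anything falls off the work surface, if the arm or the gripper's body presses on something with over 40 N, if the wrist force passes 120 N, or if a joint passes its speed limit or range.

## Working session

There is one attempt and no reset: what is moved stays moved. The work goes in short steps, each a Python script; the robot and the scene stay as the last script left them, time stands still between calls to the robot, and variables do not carry over. Pictures are saved under pics/ and viewed, and the job is handed in when it is done.

```bash
ls; mkdir -p pics; cat > h.py <<'E'
import numpy as np, cv2
from station import ctrl,get_state,vision,ticket,models
from scipy.spatial.transform import Rotation as Ro
def grab(n,save=None):
    s=get_state(); im,d=vision.grab_frame(n)
    if save: cv2.imwrite('pics/'+save,im)
    return im,d,s
def rot(q): return Ro.from_quat([q[1],q[2],q[3],q[0]])
def pts(n,d,s,uv):
    ci=vision.camera_info(n); K=np.array(ci['mtx']); uv=np.atleast_2d(np.array(uv)).astype(int)
    z=d[uv[:,1],uv[:,0]]
    c=np.stack([(uv[:,0]-K[0,2])/K[0,0]*z,(uv[:,1]-K[1,2])/K[1,1]*z,z],1)
    if n=='wrist':
        H=np.array(ci['hand_eye']); t=c@H[:3,:3].T+H[:3,3]
        return rot(s['eef_rot']).apply(t)+np.array(s['tcp_pos'])
    return (c-np.array(ci['t']))@np.array(ci['R'])
def proj(n,X,s=None):
    ci=vision.camera_info(n); K=np.array(ci['mtx']); X=np.atleast_2d(X)
    if n=='wrist':
        H=np.array(ci['hand_eye']); t=rot(s['eef_rot']).inv().apply(X-np.array(s['tcp_pos'])); c=(t-H[:3,3])@H[:3,:3]
    else: c=X@np.array(ci['R']).T+np.array(ci['t'])
    return c[:,:2]/c[:,2:]*[K[0,0],K[1,1]]+[K[0,2],K[1,2]]
def down(yaw):  # tool z down; tool x axis at angle yaw in world
    R=np.array([[np.cos(yaw),np.sin(yaw),0],[np.sin(yaw),-np.cos(yaw),0],[0,0,-1]])
    q=Ro.from_matrix(R).as_quat(); return [q[3],q[0],q[1],q[2]]
E
python3 - <<'E'
from h import *
for n in ['scene','top','wrist']:
    grab(n,n+'0.png'); ci=vision.camera_info(n); print(n,{k:np.round(np.array(v),3).tolist() for k,v in ci.items()})
s=get_state(); print(s, ctrl.pinch_z)
E
```

```text
pics
scene {'mtx': [[534.684, 0.0, 333.85], [0.0, 534.684, 242.988], [0.0, 0.0, 1.0]], 'R': [[-0.418, 0.908, -0.021], [0.667, 0.291, -0.686], [-0.617, -0.301, -0.727]], 't': [0.316, -0.245, 1.609]}
top {'mtx': [[490.268, 0.0, 321.042], [0.0, 490.268, 243.631], [0.0, 0.0, 1.0]], 'R': [[0.004, -1.0, 0.007], [-0.972, -0.006, -0.236], [0.236, -0.005, -0.972]], 't': [-0.106, 0.518, 1.238]}
wrist {'mtx': [[349.396, 0.0, 316.782], [0.0, 349.396, 237.213], [0.0, 0.0, 1.0]], 'hand_eye': [[-0.0, -0.947, -0.32, 0.084], [1.0, -0.0, 0.0, -0.0], [-0.0, -0.32, 0.947, -0.142], [0.0, 0.0, 0.0, 1.0]]}
{'time': 0.15, 'qpos': array([-1.01248406,  0.50814933, -0.23754313,  1.50085347,  0.12566053,
        1.148898  , -0.15481023]), 'qd': array([-0.00047816, -0.00244756, -0.00109357, -0.00530313, -0.00063313,
        0.00162026,  0.00168579]), 'tau': array([-2.47458142e-03, -6.21017289e+01, -2.18950778e+00, -2.49842477e+01,
        1.26951493e-02,  9.10641218e-03,  2.18837710e-05]), 'tcp_pos': array([0.273325  , 0.56166834, 0.23064377]), 'eef_rot': array([-1.58576161e-04,  2.24488998e-01,  9.74476398e-01, -6.44516580e-04]), 'contact_force': array([-0.60997951,  0.19098463,  0.41473346]), 'wrist_torque': array([-0.02337557, -0.03331998, -0.02731187]), 'width': 0.08527808599590846} -0.0187
```

View pics/top0.png

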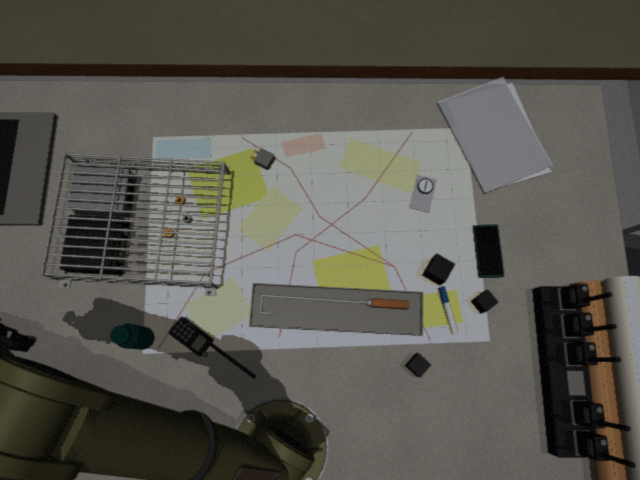

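View pics/scene0.png

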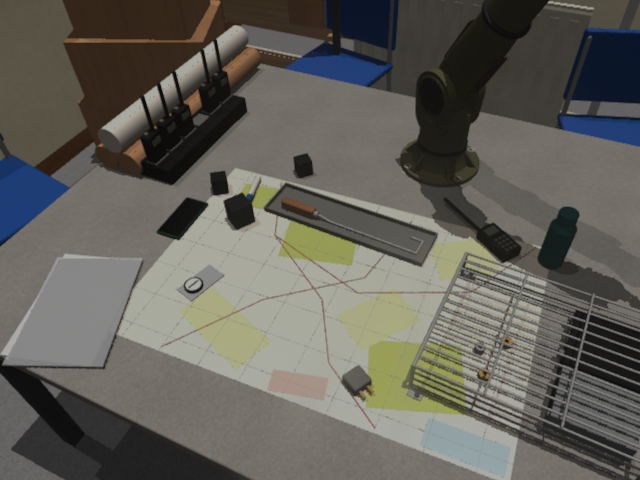

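View pics/wrist0.png

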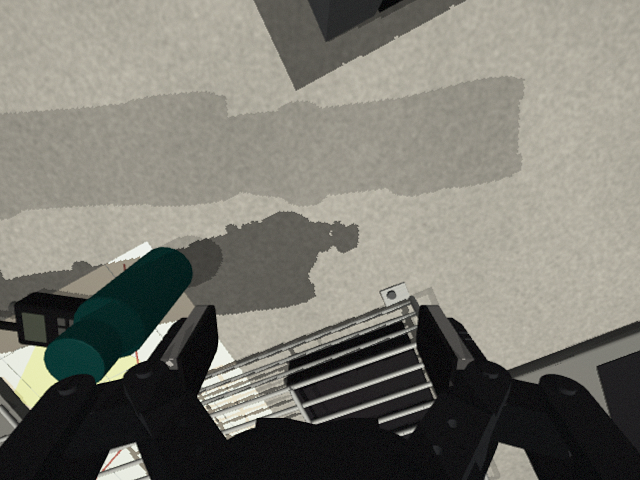

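The top view shows the guard at the left with its open end at columns ~225. Under it are two brass nuts (180,200) and (168,232) and a grey fixing at (187,219). The tray runs from (250,305) to (422,315) with the handle at the right. The largest pot is at (438,268).

```bash
python3 - <<'E'
from h import *
im,d,s=grab('top'); 
cv2.imwrite('pics/topz.png',cv2.resize(im[140:350,30:260],None,fx=3.4,fy=2.8,interpolation=cv2.INTER_CUBIC))
cv2.imwrite('pics/topz2.png',cv2.resize(im[230:350,240:510],None,fx=2.9,fy=2.9,interpolation=cv2.INTER_CUBIC))
for n in ['nut1','nut2','spacer','clamp','pot','rod','rod_grip','guard_mouth','handset','marker','phone','flask','compass','plug','tray_floor']:
    for r in models.recognise('top',n)[:4]:
        u=np.round(r['point']).astype(int); print(n,round(r['p'],2),u,np.round(pts('top',d,s,u)[0],3))
im,d,s=grab('scene')
for n in ['nut1','spacer','clamp']:
    for r in models.recognise('scene',n)[:4]:
        u=np.round(r['point']).astype(int); print(n,round(r['p'],2),u,np.round(pts('scene',d,s,u)[0],3))
cv2.imwrite('pics/scz.png',cv2.resize(im[250:480,400:640],None,fx=3.3,fy=2.6,interpolation=cv2.INTER_CUBIC))
E
```

```text
spacer 0.39 [187 220] [0.594 0.268 0.021]
spacer 0.15 [132 335] [0.274 0.345 0.142]
clamp 0.17 [188 219] [0.597 0.266 0.018]
clamp 0.17 [265 158] [0.775 0.057 0.032]
pot 0.84 [437 269] [ 0.451 -0.406  0.068]
pot 0.84 [488 304] [ 0.362 -0.539  0.052]
pot 0.58 [418 365] [ 0.207 -0.349  0.052]
rod 0.64 [386 304] [ 0.363 -0.276  0.031]
rod_grip 0.95 [373 304] [ 0.363 -0.242  0.027]
rod_grip 0.49 [264 158] [0.776 0.06  0.028]
guard_mouth 0.9 [108 218] [0.588 0.472 0.054]
handset 0.57 [191 339] [0.27  0.232 0.034]
marker 0.88 [446 306] [ 0.36  -0.438  0.016]
phone 0.83 [489 250] [ 0.514 -0.565  0.016]
phone 0.2 [186 220] [0.594 0.271 0.019]
phone 0.19 [110 217] [0.58  0.45  0.091]
flask 0.98 [132 333] [0.278 0.346 0.14 ]
flask 0.52 [486 252] [ 0.509 -0.557  0.013]
compass 0.69 [424 192] [ 0.683 -0.395  0.011]
plug 0.64 [438 269] [ 0.451 -0.409  0.067]
plug 0.51 [265 156] [0.781 0.057 0.032]
tray_floor 0.73 [334 308] [ 0.354 -0.139  0.006]
nut1 0.63 [487 374] [0.656 0.302 0.014]
nut1 0.38 [508 344] [0.621 0.321 0.089]
spacer 0.45 [477 352] [0.607 0.27  0.005]
clamp 0.52 [356 383] [0.793 0.066 0.03 ]
```

View pics/topz.png

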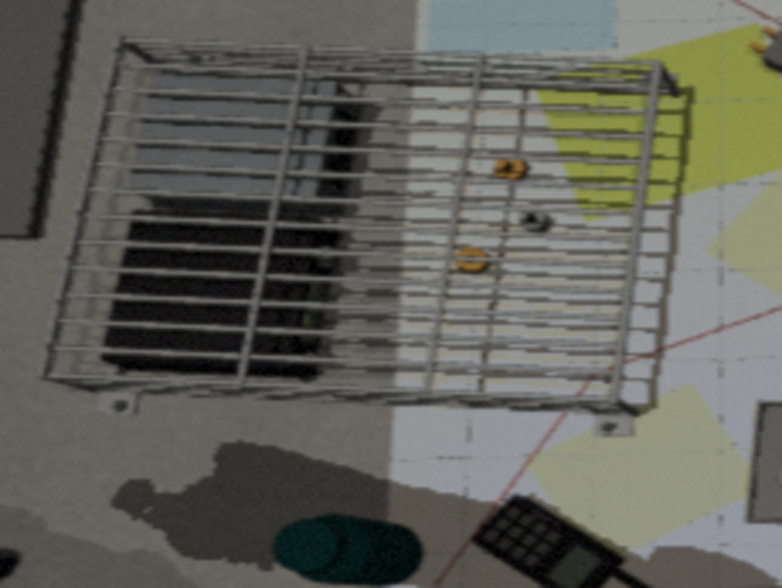

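View pics/topz2.png

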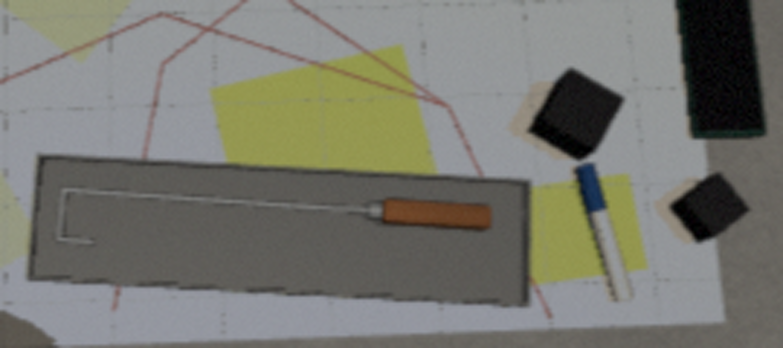

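View pics/scz.png

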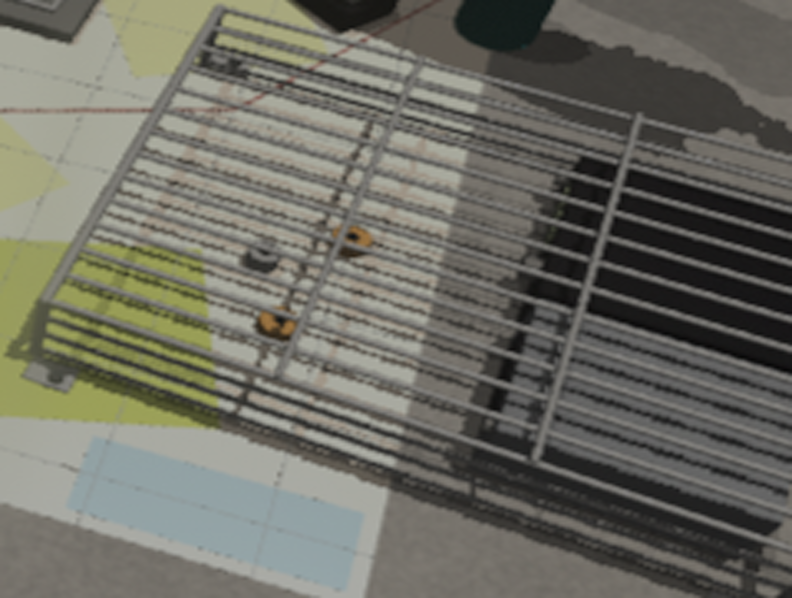

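```bash
cat >> h.py <<'E'
def tq(yaw,pitch): # pitch 0 = down; pi/2 = tool z horizontal along yaw dir m, tool x up. jaw axis perpendicular
    m=np.array([np.cos(yaw),np.sin(yaw),0]);u=np.array([0,0,1.])
    z=-u*np.cos(pitch)+m*np.sin(pitch); x=m*np.cos(pitch)+u*np.sin(pitch); y=np.cross(z,x)
    R=np.stack([x,y,z],1); q=Ro.from_matrix(R).as_quat(); return [q[3],q[0],q[1],q[2]],R
def gp(p,yaw,pitch): # TCP pos for grasp point p
    q,R=tq(yaw,pitch); return np.array(p)-R@[0,0,ctrl.pinch_z],q
def topz(im,d,n,s,m=None):
    ys,xs=np.nonzero(d>0) if m is None else np.nonzero(m&(d>0))
    return pts(n,d,s,np.stack([xs,ys],1))
E
python3 - <<'E'
from h import *
im,d,s=grab('top')
for r in models.masks_of('top','pot'):
    P=topz(im,d,'top',s,r['mask']); zt=np.percentile(P[:,2],90); T=P[P[:,2]>zt-0.006]
    print(round(r['p'],2),'n',len(P),'top',zt); 
    if len(T)>4:
        rc=cv2.minAreaRect(T[:,:2].astype(np.float32)); print(rc, T.mean(0))
for x,y in [(0.45,-0.4),(0.5,-0.35),(0.55,-0.35),(0.6,-0.3),(0.5,-0.25)]:
    for yaw in np.arange(-180,180,30):
        ok=[]
        for pi in [0,30,60,70,80,90]:
            p,q=gp([x,y,0.06],np.radians(yaw),np.radians(pi)); 
            ok.append(int(ctrl.ik(p,q) is not None))
        print((x,y),yaw,ok)
E
```

```text
0.75 n 662 top 0.06955625775196772
((0.45663386583328247, -0.4176676273345947), (0.056126028299331665, 0.057530298829078674), 59.008827209472656) [ 0.45598743 -0.41787886  0.06743411]
0.71 n 362 top 0.05331387211183788
((0.2080618143081665, -0.3539336621761322), (0.0424739271402359, 0.04347653314471245), 46.495582580566406) [ 0.20778875 -0.35358867  0.05091911]
0.66 n 29 top 0.024035334239732288
((0.5978779792785645, 0.26784124970436096), (0.013265351764857769, 0.015577814541757107), 34.82461929321289) [0.59704788 0.26795333 0.02173184]
0.57 n 369 top 0.05380404190553253
((0.3723994493484497, -0.5376942753791809), (0.04207956790924072, 0.04393947869539261), 35.37769317626953) [ 0.37214606 -0.53744046  0.05154379]
0.33 n 1420 top 0.01363442810798275
((0.5157545804977417, -0.565438985824585), (0.14948046207427979, 0.0729464516043663), 1.5843312740325928) [ 0.51445444 -0.56533263  0.01109779]
(0.45, -0.4) -180 [1, 1, 1, 0, 0, 0]
(0.45, -0.4) -150 [1, 1, 1, 1, 1, 1]
(0.45, -0.4) -120 [1, 1, 1, 1, 1, 1]
(0.45, -0.4) -90 [1, 1, 1, 1, 1, 1]
(0.45, -0.4) -60 [1, 1, 0, 0, 0, 0]
(0.45, -0.4) -
[... 1252 characters left out ...]
, -0.3) -60 [1, 1, 1, 1, 1, 1]
(0.6, -0.3) -30 [1, 1, 1, 1, 1, 1]
(0.6, -0.3) 0 [1, 1, 1, 1, 1, 1]
(0.6, -0.3) 30 [1, 1, 1, 1, 1, 1]
(0.6, -0.3) 60 [1, 1, 1, 1, 1, 1]
(0.6, -0.3) 90 [1, 1, 1, 1, 1, 1]
(0.6, -0.3) 120 [1, 1, 0, 0, 0, 0]
(0.6, -0.3) 150 [1, 1, 0, 0, 0, 0]
(0.5, -0.25) -180 [1, 1, 1, 0, 0, 0]
(0.5, -0.25) -150 [1, 1, 1, 1, 1, 1]
(0.5, -0.25) -120 [1, 1, 1, 1, 1, 1]
(0.5, -0.25) -90 [1, 1, 1, 1, 1, 1]
(0.5, -0.25) -60 [1, 1, 0, 0, 1, 1]
(0.5, -0.25) -30 [1, 1, 0, 0, 0, 0]
(0.5, -0.25) 0 [1, 1, 0, 0, 0, 0]
(0.5, -0.25) 30 [1, 1, 1, 1, 1, 1]
(0.5, -0.25) 60 [1, 1, 1, 1, 1, 1]
(0.5, -0.25) 90 [1, 1, 1, 1, 1, 1]
(0.5, -0.25) 120 [1, 1, 1, 0, 0, 0]
(0.5, -0.25) 150 [1, 1, 0, 0, 0, 0]
```

```bash
cat >> h.py <<'E'
import itertools
L=np.array([0.028,0.028,0.033])
C=np.array(list(itertools.product([-1,1],repeat=3)))*L
def lowest(Rp): return (C@Rp.T)[:,2].min()
E
python3 - <<'E'
from h import *
c=np.array([0.4566,-0.4177,0.033]); yaw=np.radians(59.0); m=np.array([np.cos(yaw),np.sin(yaw),0])
g=c+m*0.008+[0,0,0.012]
p,q=gp(g,yaw,0); 
ctrl.movep(p+[0,0,0.15],q)
im,d,s=grab('wrist','w1.png')
r=models.masks_of('wrist','pot')
for k in r:
    P=topz(im,d,'wrist',s,k['mask']); zt=np.percentile(P[:,2],90); T=P[P[:,2]>zt-0.005]
    print(k['p'],k['point'],zt,cv2.minAreaRect(T[:,:2].astype(np.float32)))
print(get_state()['time'],get_state()['tcp_pos']-p)
E
```

```text
0.88 [304.8, 367.8] 0.05027122330747998 ((0.3690735697746277, -0.5350615978240967), (0.04433742165565491, 0.04289710521697998), 36.47957229614258)
0.61 [50.1, 301.7] 0.05019901923645745 ((0.2044600546360016, -0.3515377342700958), (0.044159941375255585, 0.044513918459415436), 47.14503860473633)
0.58 [310.6, 233.3] 0.06640560511895277 ((0.4530755281448364, -0.41532373428344727), (0.0568714439868927, 0.05607401579618454), 58.87360382080078)
4.8083 [0.00044894 0.00049826 0.14988666]
```

View pics/w1.png

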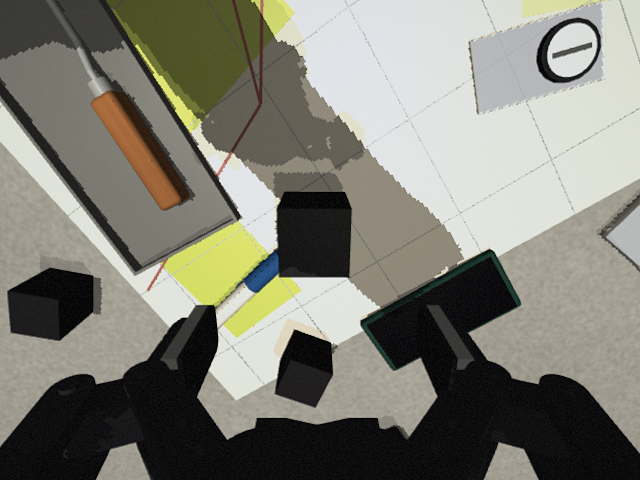

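```bash
python3 - <<'E'
from h import *
c=np.array([0.4535,-0.4155,0.033]); yaw=np.radians(59.0); m=np.array([np.cos(yaw),np.sin(yaw),0])
off=m*0.010+[0,0,0.012]
g=c+off
p,q=gp(g,yaw,0); 
ctrl.movel(p,None,0.1); ctrl.close_gripper(60); s=get_state(); print(s['width'],s['contact_force'])
ctrl.movel(p+[0,0,0.12],None,0.15)
# target
y2=np.radians(80)
R0=tq(0,0)[1]; ct=R0.T@np.array([-0.010,0,-0.012]) # pot centre rel grasp, tool frame
P0=R0.T@np.diag([1,-1,-1])  # pot axes in tool frame: z down
t=np.array([0.56,-0.35])
def pose(pi,clear):
    qq,R=tq(y2,pi); Rp=R@P0; z=clear-lowest(Rp); cc=np.array([t[0],t[1],z]); return gp(cc-R@ct,y2,pi)
p1,q1=gp([t[0],t[1],0.17],y2,0); ctrl.movep(p1,q1)
pi=np.radians(72)
for a in (0.5,1): 
    pp,qq=pose(pi*a,0.09); ctrl.movep(pp,qq)
pp,qq=pose(pi,0.003); print(pp); 
grab('scene','s1.png')
ctrl.movel(pp,None,0.08); s=get_state(); print(s['contact_force'],s['width'],s['tcp_pos']-pp)
grab('scene','s2.png')
E
```

```text
0.05527850439017096 [0.35207738 1.6196609  5.25694112]
[ 0.5616431  -0.3406815   0.04726729]
[ 0.0117779  -0.29348498 -1.20069613] 0.05527447539877909 [ 0.00022087 -0.00024481  0.00069835]
```

View pics/s2.png

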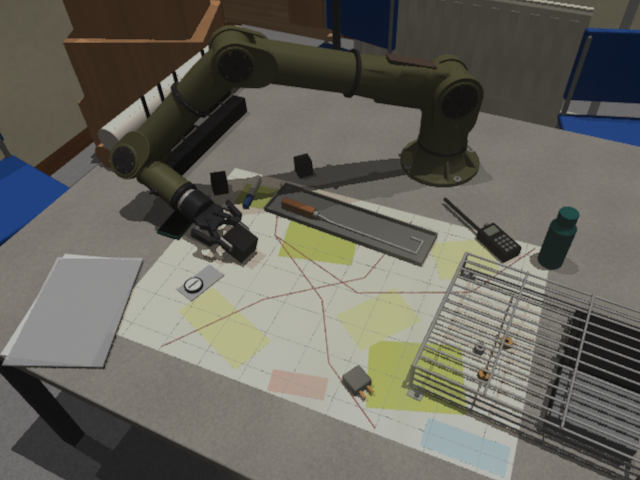

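The pot is tilted in the grip at (240,240), just above the table. Next I release it and look.

```bash
python3 - <<'E'
from h import *
ctrl.ungrasp(); ctrl.pause(0.4)
s=get_state(); R=rot(s['eef_rot']).as_matrix(); z=R[:,2]
ctrl.movel(s['tcp_pos']-z*0.09+[0,0,0.03],None,0.15)
y2=np.radians(80)
p,q=gp([0.56,-0.34,0.22],y2,0); ctrl.movep(p,q)
im,d,s=grab('wrist','w2.png')
for k in models.masks_of('wrist','pot'):
    P=topz(im,d,'wrist',s,k['mask']); zt=np.percentile(P[:,2],90); T=P[abs(P[:,2]-zt)<0.006]
    print(k['p'],k['point'],zt,cv2.minAreaRect(T[:,:2].astype(np.float32)))
print(get_state()['time'])
E
```

```text
0.91 [207.4, 395.1] 0.029808147552142658 ((0.39305004477500916, -0.5326671600341797), (0.0028738894034177065, 0.01815093494951725), 35.29941177368164)
0.68 [9.7, 277.1] 0.018556045298145987 ((0.22234410047531128, -0.3628043532371521), (0.040360383689403534, 0.01027023233473301), 62.85113525390625)
0.63 [318.7, 232.3] 0.056489308281792286 ((0.5577495694160461, -0.35664552450180054), (0.06628589332103729, 0.05592086538672447), 80.72003173828125)
14.0
```

View pics/w2.png

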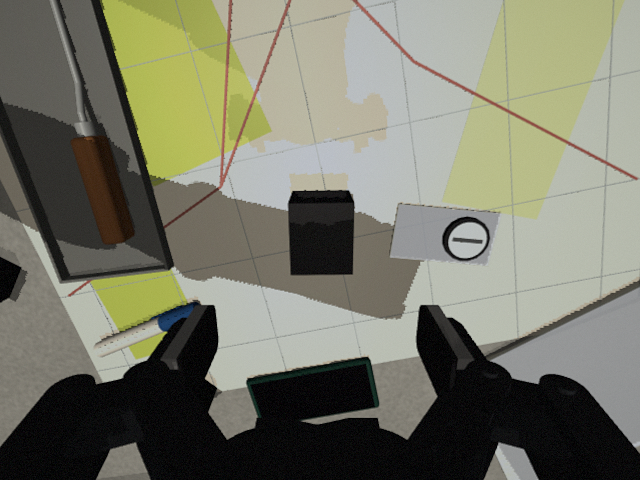

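```bash
python3 - <<'E'
from h import *
yaw=np.radians(80.7); m=np.array([np.cos(yaw),np.sin(yaw),0])
c=np.array([0.5577,-0.3566,0.028]); rel=np.array([0.012,0,0.006]) # grasp rel centre in (m,_,up)
g=c+m*rel[0]+[0,0,rel[2]]
p,q=gp(g,yaw,0); ctrl.movep(p+[0,0,0.1],q); ctrl.movel(p,None,0.12); ctrl.close_gripper(60); s=get_state(); print(s['width'],s['contact_force'])
ctrl.movel(p+[0,0,0.13],None,0.15)
R0=tq(0,0)[1]; ct=R0.T@(-rel)
P0=R0.T@np.array([[0,0,1],[0,1,0],[-1,0,0]])  # pot z along m(x); columns
t=np.array([0.56,-0.36])
def pose(pi,clear):
    qq,R=tq(yaw,pi); Rp=R@P0; z=clear-lowest(Rp); cc=np.array([t[0],t[1],z]); return gp(cc-R@ct,yaw,pi)
pi=np.radians(80)
for a in (0.5,1):
    pp,qq=pose(pi*a,0.09); ctrl.movep(pp,qq)
pp,qq=pose(pi,0.002); print(pp); ctrl.movel(pp,None,0.08); s=get_state(); print(s['contact_force'],s['width'],s['tcp_pos']-pp)
grab('scene','s3.png')
ctrl.ungrasp(); ctrl.pause(0.4)
R=rot(s['eef_rot']).as_matrix(); z=R[:,2]
ctrl.movel(s['tcp_pos']-z*0.09+[0,0,0.0],None,0.12)
im,d,s=grab('scene','s4.png')
p,q=gp([0.56,-0.34,0.22],yaw,0); ctrl.movep(p,q)
im,d,s=grab('wrist','w3.png')
for k in models.masks_of('wrist','pot'):
    P=topz(im,d,'wrist',s,k['mask']); zt=np.percentile(P[:,2],95); T=P[abs(P[:,2]-zt)<0.006]
    print(k['p'],k['point'],zt,cv2.minAreaRect(T[:,:2].astype(np.float32)))
print(get_state()['time'])
E
```

```text
0.05578101441999737 [-0.05401561 -0.01620327  5.93183518]
[ 0.56235793 -0.34560095  0.04897317]
[ 0.17247349  0.38177653 -1.14802945] 0.05552982780043653 [ 0.00022967 -0.00020441  0.00069916]Traceback (most recent call last):
  File "<stdin>", line 19, in <module>
station.Unreachable: the arm cannot follow that straight line within its joint ranges
```

```bash
python3 - <<'E'
from h import *
grab('scene','s4.png')
s=get_state(); z=rot(s['eef_rot']).as_matrix()[:,2]
for k,u in [(0.09,0.01),(0.09,0.03),(0.075,0),(0.075,0.02),(0.06,0),(0.06,0.02),(0.05,0),(0.05,.03)]:
    try:
        ctrl.movel(s['tcp_pos']-z*k+[0,0,u],None,0.12); print(k,u); break
    except ctrl.Unreachable: pass
grab('scene','s5.png')
E
```

```text
0.06 0.02
```

View pics/s5.png

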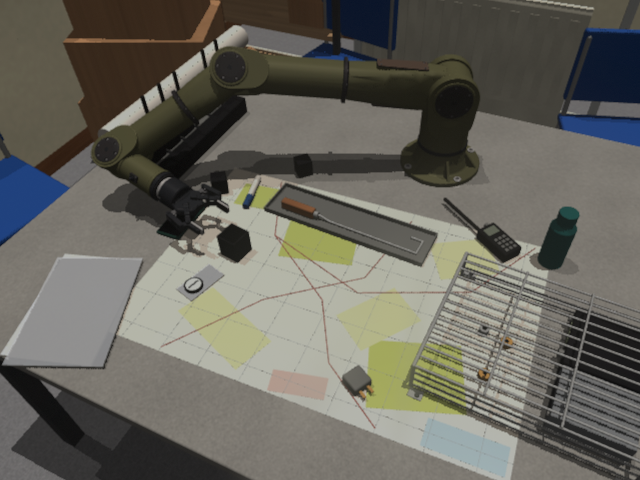

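The pot seems upright at (235,243). The spacer has shifted, so it was probably the one knocked. Next I check the pot, guard and rod.

```bash
python3 - <<'E'
from h import *
yaw=np.radians(80.7)
s=get_state(); 
p,q=gp([0.56,-0.34,0.22],yaw,0); ctrl.movep(p,q)
im,d,s=grab('wrist','w3.png')
for k in models.masks_of('wrist','pot'):
    P=topz(im,d,'wrist',s,k['mask']); zt=np.percentile(P[:,2],95); T=P[abs(P[:,2]-zt)<0.006]
    print(k['p'],k['point'],zt,cv2.minAreaRect(T[:,:2].astype(np.float32)))
ctrl.movep([0.40,-0.14,0.42],down(np.radians(90)))
im,d,s=grab('wrist','w4.png'); np.savez('w4.npz',d=d,t=s['tcp_pos'],q=s['eef_rot'])
ctrl.movep([0.58,0.17,0.36],down(np.radians(90)))
im,d,s=grab('wrist','w5.png'); np.savez('w5.npz',d=d,t=s['tcp_pos'],q=s['eef_rot'])
print(get_state()['time'])
E
```

```text
0.83 [8.8, 273.8] 0.01923024010477364 ((0.22577443718910217, -0.35903576016426086), (0.02911021001636982, 0.008067993447184563), 62.89365768432617)
0.81 [206.7, 393.4] 0.030038399299836364 ((0.3942078649997711, -0.5342138409614563), (0.0026557266246527433, 0.014575494453310966), 39.67107391357422)
0.74 [97.8, 167.8] 0.02955960389447678 ((0.3637216091156006, -0.28033897280693054), (0.1116412952542305, 0.022514915093779564), 86.76516723632812)
0.69 [321.4, 244.5] 0.06593944039672223 ((0.5581255555152893, -0.36541759967803955), (0.05720312520861626, 0.055953193455934525), 81.31192779541016)
24.8917
```

View pics/w3.png

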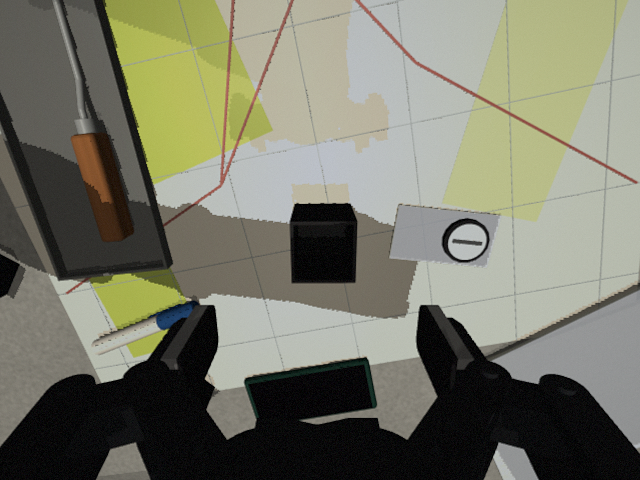

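View pics/w4.png

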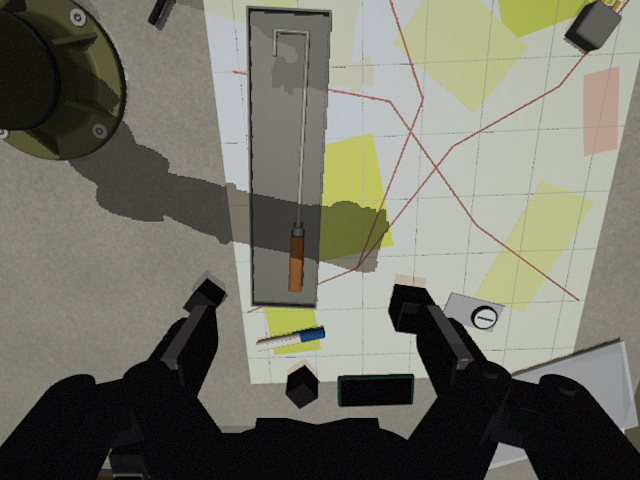

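View pics/w5.png

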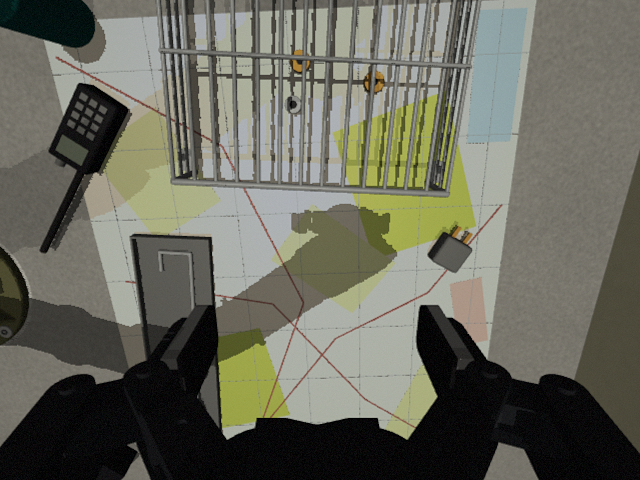

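The pot stands upright. In w5 the nuts show at (300,62) and (373,82), the spacer at (293,104), and the mouth bar runs from (172,181) to (450,191).

```bash
cat >> h.py <<'E'
def ray(n,uv,z,s):
    ci=vision.camera_info(n); K=np.array(ci['mtx']); uv=np.atleast_2d(uv).astype(float)
    c=np.stack([(uv[:,0]-K[0,2])/K[0,0],(uv[:,1]-K[1,2])/K[1,1],np.ones(len(uv))],1)
    if n=='wrist':
        H=np.array(ci['hand_eye']); R=rot(s['eef_rot']).as_matrix()
        o=R@H[:3,3]+np.array(s['tcp_pos']); v=c@H[:3,:3].T@R.T
    else:
        Rm=np.array(ci['R']); o=-Rm.T@np.array(ci['t']); v=c@Rm
    return o+v*((z-o[2])/v[:,2])[:,None]
def load(f):
    a=np.load(f); return a['d'],dict(tcp_pos=a['t'],eef_rot=a['q'])
E
python3 - <<'E'
from h import *
d,s=load('w5.npz')
im=cv2.imread('pics/w5.png')
cv2.imwrite('pics/w5z.png',cv2.resize(im[0:215,140:500],None,fx=2.2,fy=2.2,interpolation=cv2.INTER_CUBIC))
print('front bar depth z',np.round(pts('wrist',d,s,[(220,182),(260,184),(300,185),(360,188),(420,190)]),3))
print('corners',np.round(ray('wrist',[(172,181),(450,191)],0.082,s),3))
print('side top',np.round(ray('wrist',[(162,49),(471,66)],0.085,s),3))
print('nuts',np.round(ray('wrist',[(300,62),(373,82)],0.014,s),3),np.round(ray('wrist',[(293,104)],0.02,s),3), np.round(pts('wrist',d,s,[(293,104),(373,82),(300,62)]),3))
d,s=load('w4.npz')
print('handle', np.round(pts('wrist',d,s,[(299,235),(295,285),(297,260)]),3))
im=cv2.imread('pics/w4.png'); P=topz(0,d,'wrist',s,np.ones_like(d,bool)&True)
hsv=cv2.cvtColor(im,cv2.COLOR_BGR2HSV); m=((hsv[...,0]<15)&(hsv[...,1]>130)); m[:220]=0;m[300:]=0;m[:,:280]=0;m[:,310:]=0
T=topz(0,d,'wrist',s,m); T=T[T[:,2]>0.02]; print('h',len(T),T.mean(0),cv2.minAreaRect(T[:,:2].astype(np.float32)))
print('bar',np.round(ray('wrist',[(300,210),(306,60),(307,32),(275,32),(275,56)],0.008,s),3))
print('tray corners top outer',np.round(ray('wrist',[(248,8),(330,12),(315,306),(252,304)],0.015,s),3))
E
```

```text
front bar depth z [[0.463 0.181 0.086]
 [0.511 0.178 0.086]
 [0.559 0.177 0.085]
 [0.631 0.173 0.086]
 [0.703 0.17  0.085]]
corners [[0.405 0.181 0.082]
 [0.741 0.168 0.082]]
side top [[0.414 0.323 0.085]
 [0.746 0.306 0.085]]
nuts [[0.558 0.32  0.014]
 [0.651 0.296 0.014]] [[0.548 0.27  0.02 ]] [[0.548 0.27  0.021]
 [0.641 0.29  0.084]
 [0.558 0.32  0.016]]
handle [[ 0.369 -0.235  0.023]
 [ 0.361 -0.322  0.029]
 [ 0.366 -0.276  0.03 ]]
h 671 [ 0.36343309 -0.28369617  0.02852808] ((0.3630954623222351, -0.2851003408432007), (0.09786982089281082, 0.020812833681702614), 86.31075286865234)
bar [[ 0.371 -0.197  0.008]
 [ 0.383  0.023  0.008]
 [ 0.385  0.058  0.008]
 [ 0.34   0.058  0.008]
 [ 0.339  0.028  0.008]]
tray corners top outer [[ 0.306  0.085  0.015]
 [ 0.416  0.08   0.015]
 [ 0.395 -0.37   0.015]
 [ 0.284 -0.366  0.015]]
```

View pics/w5z.png

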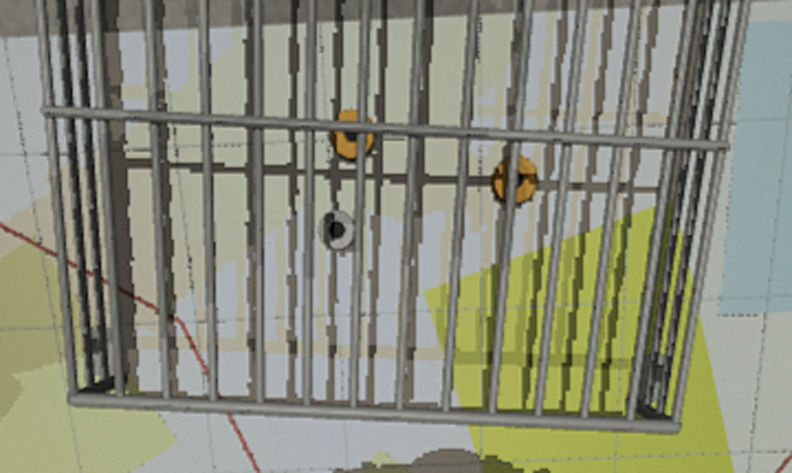

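```bash
cat >> h.py <<'E'
GY=np.radians(87.5); G0=np.array([0.573,0.176]); GD=np.array([np.cos(GY),np.sin(GY)]); GL=np.array([-GD[1],GD[0]])
def gw(x,y): return G0+x*GD+y*GL
def wg(p): v=np.array(p)[:2]-G0; return np.array([v@GD,v@GL])
HX=0.020 # grip point along handle
def rodpose(x,y,z,h,yaw=GY,hx=HX):  # rod_grip at guard (x,y); z underside height; h grasp height over underside
    p=gw(x,y)+hx*np.array([np.cos(yaw),np.sin(yaw)]); return gp([p[0],p[1],z+h],yaw,0)
E
python3 - <<'E'
from h import *
ry=np.radians(86.6); c=np.array([0.3635,-0.284])
g=c+HX*np.array([np.cos(ry),np.sin(ry)])
p,q=gp([g[0],g[1],0.0335],ry,0)
ctrl.movep(p+[0,0,0.12],q); ctrl.movel(p,None,0.12); ctrl.close_gripper(80); s=get_state(); print(s['width'],s['tcp_pos'],s['contact_force'])
ctrl.movel(p+[0,0,0.10],None,0.12); print(get_state()['width'],get_state()['contact_force'])
grab('scene','s6.png')
E
```

```text
0.020005702736697096 [ 0.36487137 -0.26424346  0.01523221] [-0.83197698 -0.24698921  6.77331872]
0.019801219457567635 [ 0.85200057 -1.23469365 -1.16496709]
```

View pics/s6.png

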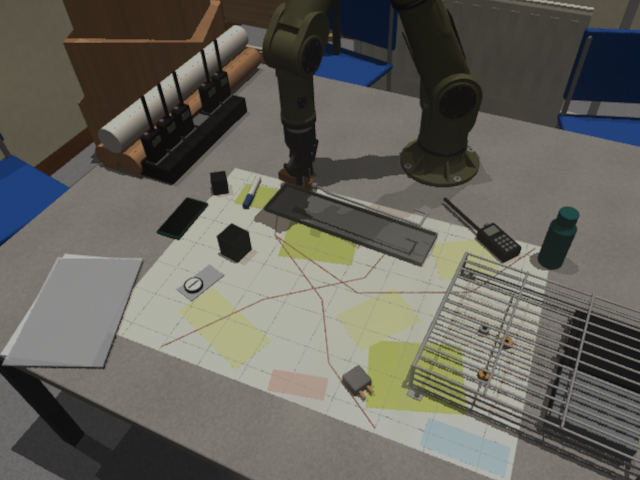

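The rod is held, with its hook above (422,205). Next I set it down in front of the guard and regrip it lower.

```bash
python3 - <<'E'
from h import *
p,q=rodpose(-0.385,0.0,0.10,0.0305); ctrl.movep(p,q)
p,q=rodpose(-0.385,0.0,0.0015,0.0305); ctrl.movel(p,None,0.1); print(get_state()['contact_force'])
ctrl.ungrasp(); ctrl.pause(0.2)
p,q=rodpose(-0.385,0.0,0.0,0.0215); ctrl.movel(p,None,0.1); ctrl.close_gripper(100); s=get_state(); print(s['width'],s['contact_force'],s['tcp_pos'],s['time'])
p,q=rodpose(-0.385,0.0,0.03,0.0215); ctrl.movel(p,None,0.1); 
im,d,s=grab('top','t6.png')
im,d,s=grab('scene','s7.png')
E
```

```text
[ 0.15944475 -0.27738042 -1.1749443 ]
0.02003038131839818 [-0.92539165  0.96549218  5.70312763] [ 0.55730728 -0.18874609  0.00326402] 33.3083
```

View pics/t6.png

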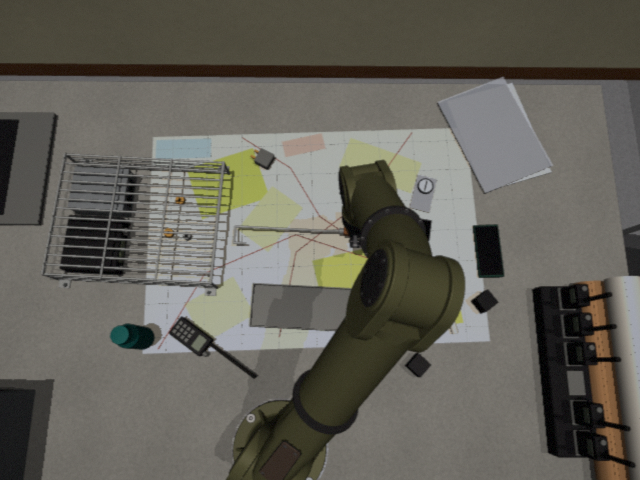

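View pics/s7.png

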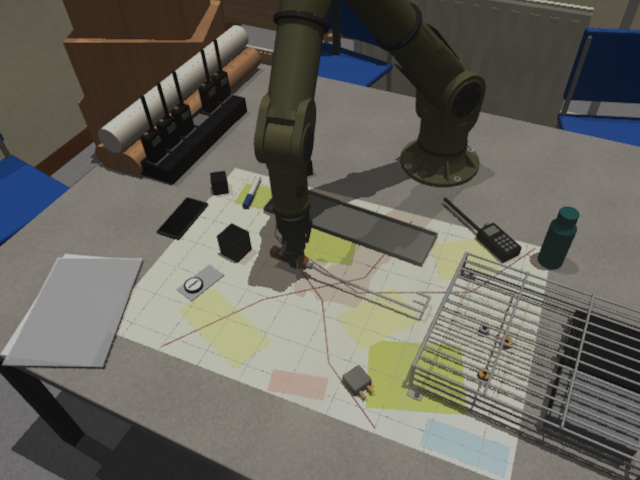

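```bash
cat >> h.py <<'E'
def overlay(cam,im,x,y,z,name,crop,f):
    J=[(0.095,0),(0.345,0),(0.345,0.046),(0.315,0.046)]
    W=[np.r_[gw(x+a,y+b),z+0.0045] for a,b in J]; uv=proj(cam,np.array(W))
    o=crop; v=cv2.resize(im[o[1]:o[3],o[0]:o[2]],None,fx=f,fy=f,interpolation=cv2.INTER_CUBIC)
    cv2.polylines(v,[np.round((uv-[o[0],o[1]])*f).astype(np.int32)],False,(0,0,255),1)
    cv2.imwrite('pics/'+name,v)
E
python3 - <<'E'
from h import *
im=cv2.imread('pics/t6.png'); overlay('top',im,-0.385,0,0.03,'t6o.png',(140,150,380,300),3.3)
im=cv2.imread('pics/s7.png'); overlay('scene',im,-0.385,0,0.03,'s7o.png',(270,220,540,420),2.9)
s=None
print('top', [np.round(wg(ray('top',[u],z,s)[0]),3) for u,z in [((180,200),.007),((168,232),.007),((188,237),.012)]])
print('scene', [np.round(wg(ray('scene',[u],z,s)[0]),3) for u,z in [((483.5,375),.007),((507.5,342),.007),((484.5,328.5),.012)]])
print('wrist before', wg((0.651,.296)),wg((.558,.32)),wg((.548,.27)))
E
```

```text
top [array([ 0.123, -0.078]), array([0.145, 0.017]), array([0.087, 0.029])]
scene [array([ 0.123, -0.078]), array([0.147, 0.023]), array([0.093, 0.032])]
wrist before [ 0.1232881  -0.07269143] [0.14320865 0.02126692] [0.09282005 0.02907643]
```

View pics/t6o.png

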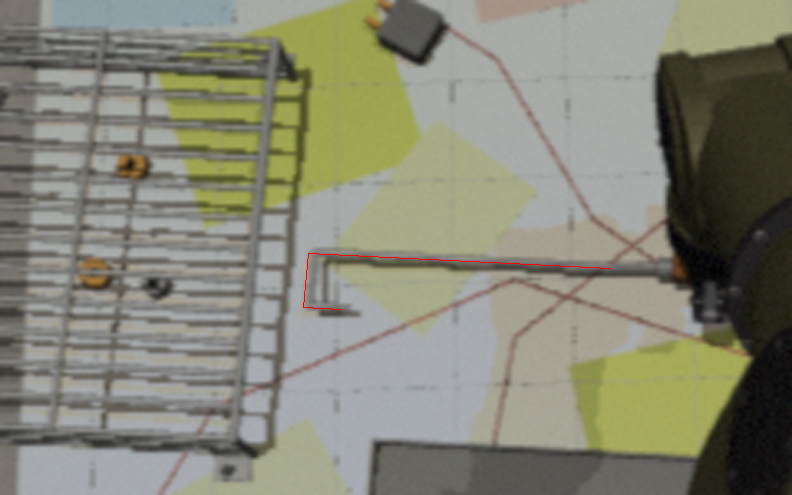

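View pics/s7o.png

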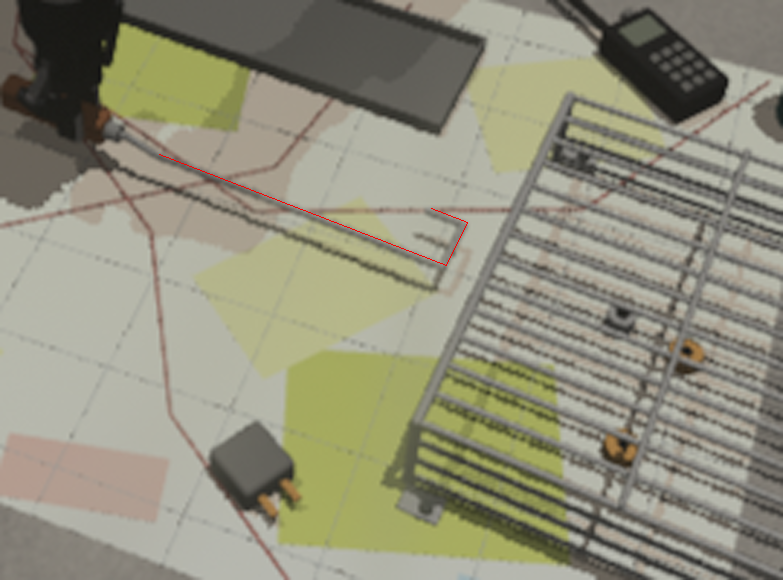

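```bash
cat >> h.py <<'E'
H=0.0215
def go(x,y,z,v=0.12): p,q=rodpose(x,y,z,H); ctrl.movel(p,q if False else None,v)
def hook(fx,fy,tag,xo=0.321):
    x=fx-xo; y=fy-0.023
    s=get_state(); 
    p,q=rodpose(-0.385,y,0.03,H); ctrl.movel(p,None,0.15)
    go(x,y,0.03,0.15)
    im,d,s=grab('top'); overlay('top',im,x,y,0.03,tag+'_a.png',(140,150,380,300),3.3)
    im,d,s=grab('scene'); overlay('scene',im,x,y,0.03,tag+'_b.png',(330,240,600,440),2.9)
    print('t',get_state()['time'],get_state()['width']); return x,y
def lower(x,y,tag):
    go(x,y,0.001,0.06); s=get_state(); print(s['contact_force'],s['width'])
    im,d,s=grab('top'); overlay('top',im,x,y,0.001,tag+'_c.png',(140,150,380,300),3.3)
    im,d,s=grab('scene'); overlay('scene',im,x,y,0.001,tag+'_d.png',(330,240,600,440),2.9)
E
python3 - <<'E'
from h import *
hook(0.091,0.030,'sp')
E
```

```text
t 35.3917 0.019919657209297545
```

View pics/sp_a.png

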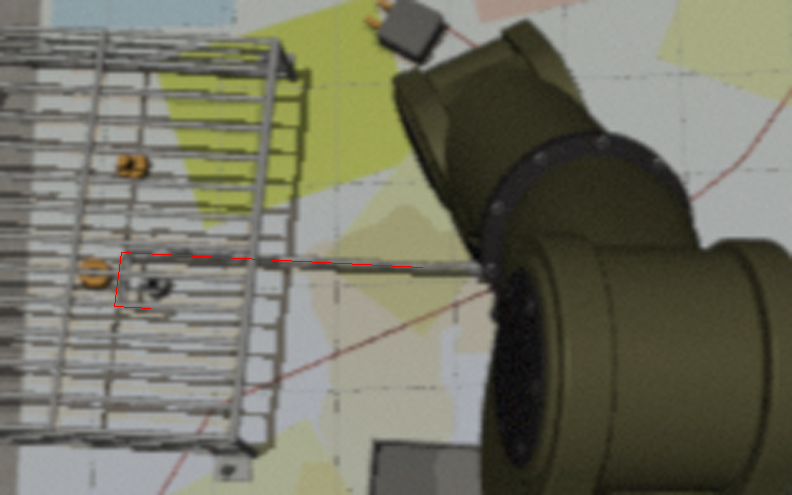

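View pics/sp_b.png

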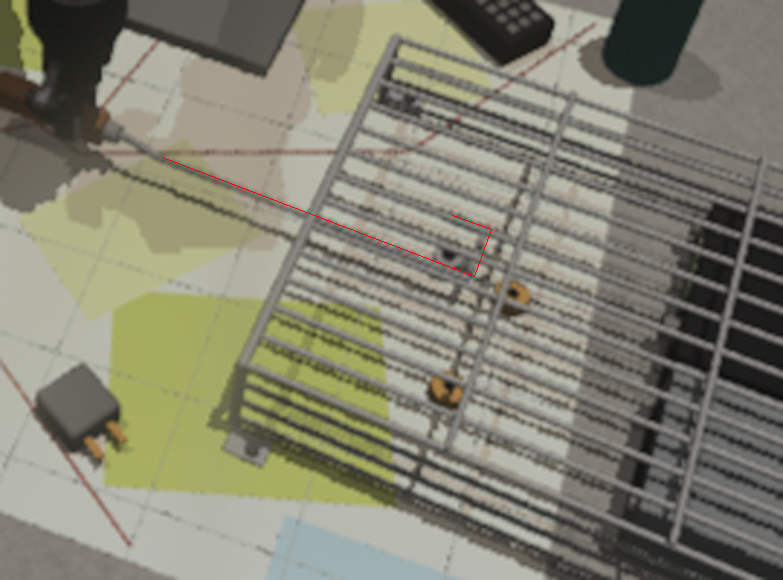

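```bash
python3 - <<'E'
from h import *
lower(0.091-0.321,0.007,'sp')
E
```

```text
[-1.67965668 -0.65900738  2.11231539] 0.020125426024239685
```

View pics/sp_c.png

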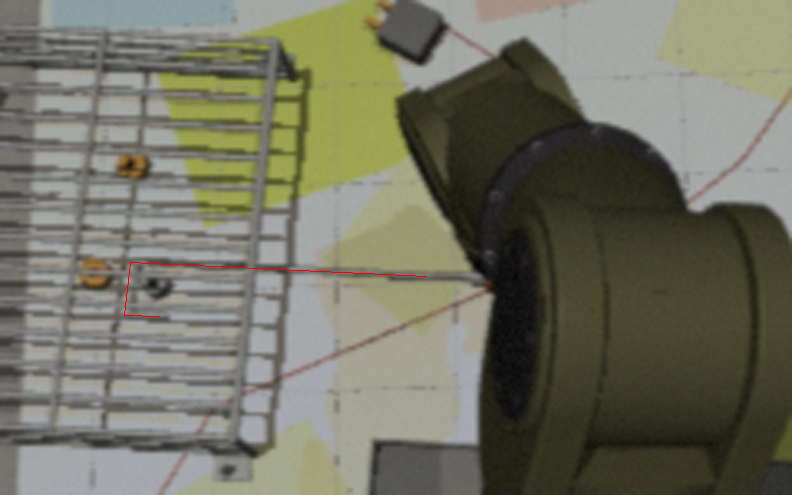

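View pics/sp_d.png

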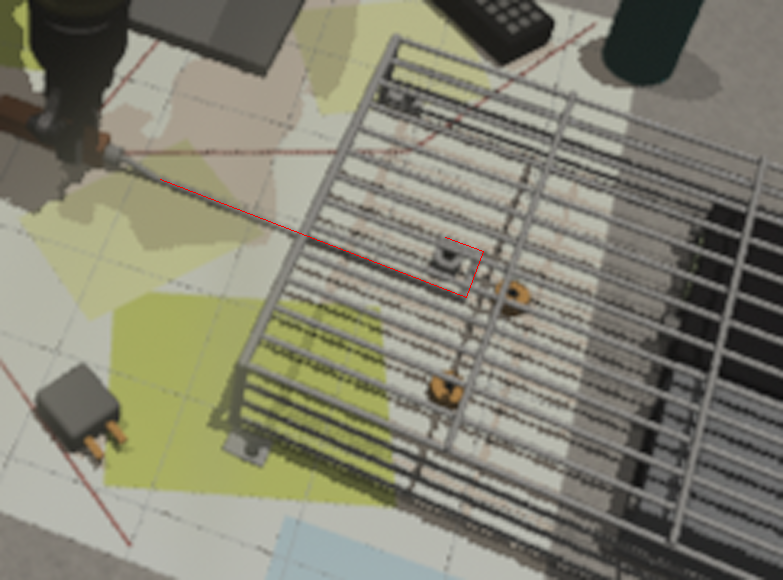

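```bash
python3 - <<'E'
from h import *
go(-0.40,0.007,0.001,0.08); s=get_state(); print(s['contact_force'],s['width'],s['time'])
ctrl.pause(0.3)
im,d,s=grab('top'); overlay('top',im,-0.40,0.007,0.001,'sp_e.png',(140,150,380,300),3.3)
im,d,s=grab('scene'); overlay('scene',im,-0.40,.007,0.001,'sp_f.png',(330,240,600,440),2.9)
E
```

```text
[ 0.49053522 -0.88086655 -0.89236859] 0.01975422201730162 38.4
```

View pics/sp_e.png

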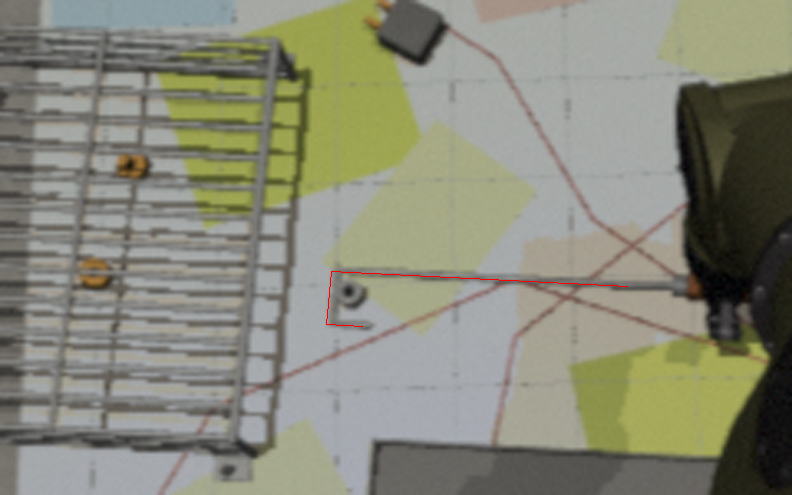

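View pics/sp_f.png

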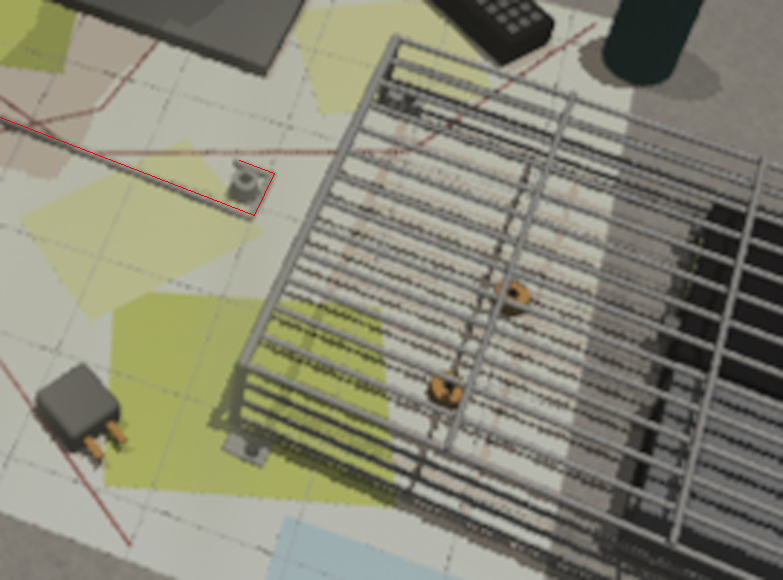

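The spacer is out and in the pocket. I'll drag it sideways, then take the nut at (0.145, 0.020).

```bash
python3 - <<'E'
from h import *
go(-0.40,0.055,0.001,0.08); ctrl.pause(0.2); go(-0.40,0.055,0.035,0.1)
go(-0.385,-0.003,0.035,0.15)
x,y=hook(0.145,0.020,'na'); lower(x,y,'na')
E
```

```text
t 42.6833 0.020540384233470526
[-2.23152331 -1.16846624  3.44472097] 0.02029704969985263
```

View pics/na_c.png

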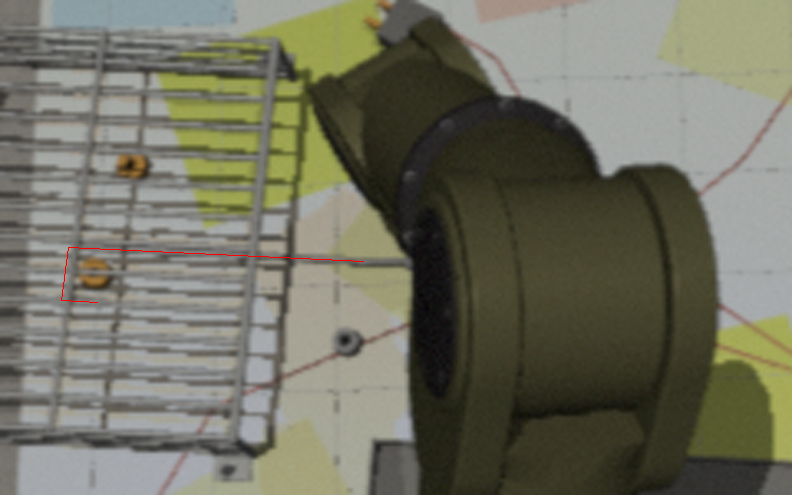

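View pics/na_d.png

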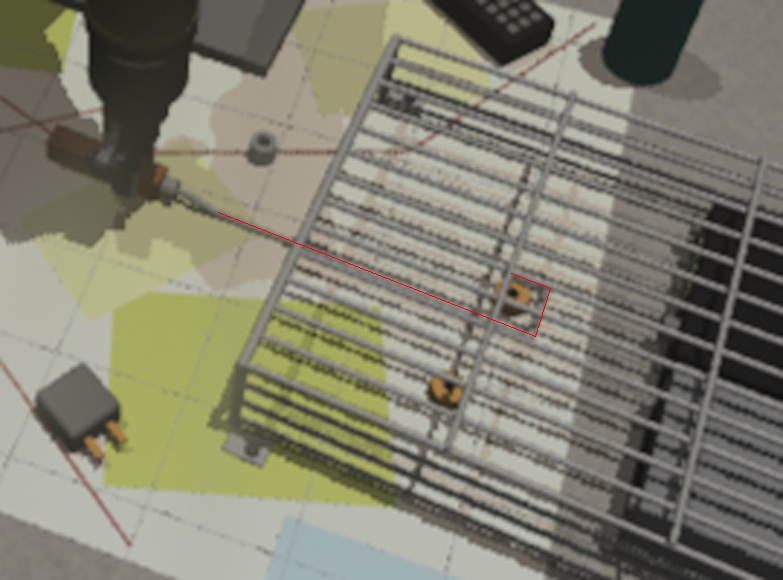

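```bash
python3 - <<'E'
from h import *
go(-0.395,-0.003,0.001,0.08); ctrl.pause(0.2); s=get_state(); print(s['contact_force'],s['width'],s['time'])
im,d,s=grab('top'); overlay('top',im,-0.395,-0.003,0.001,'na_e.png',(140,150,380,300),3.3)
E
```

```text
[ 0.16652151  0.52768851 -1.58003878] 0.02032116484922833 46.5
```

View pics/na_e.png

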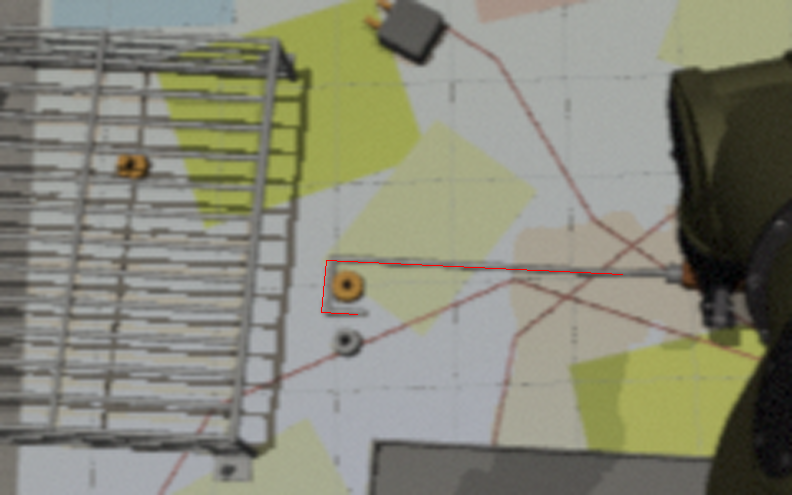

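```bash
python3 - <<'E'
from h import *
go(-0.395,-0.003,0.035,0.1)
x,y=hook(0.123,-0.077,'nb'); lower(x,y,'nb')
E
```

```text
t 49.3417 0.020078691086139053
[-2.94560996 -0.76634594  3.05929751] 0.019964628275739717
```

View pics/nb_d.png

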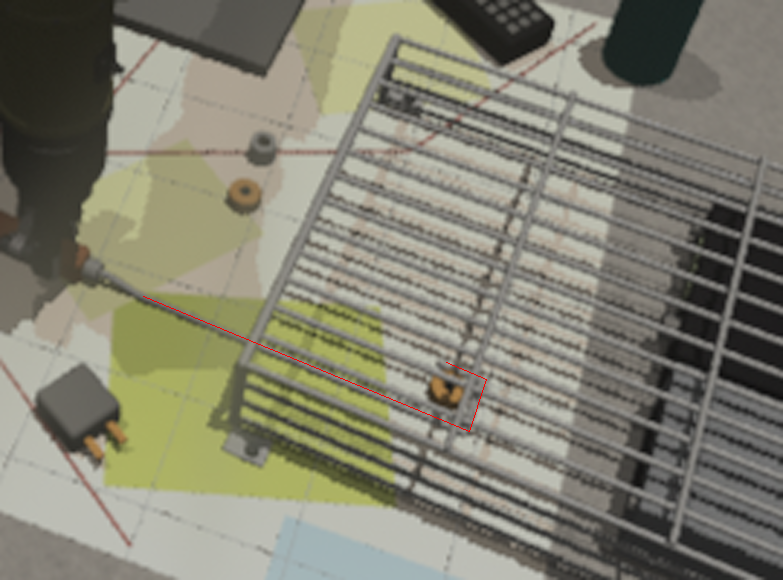

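View pics/nb_c.png

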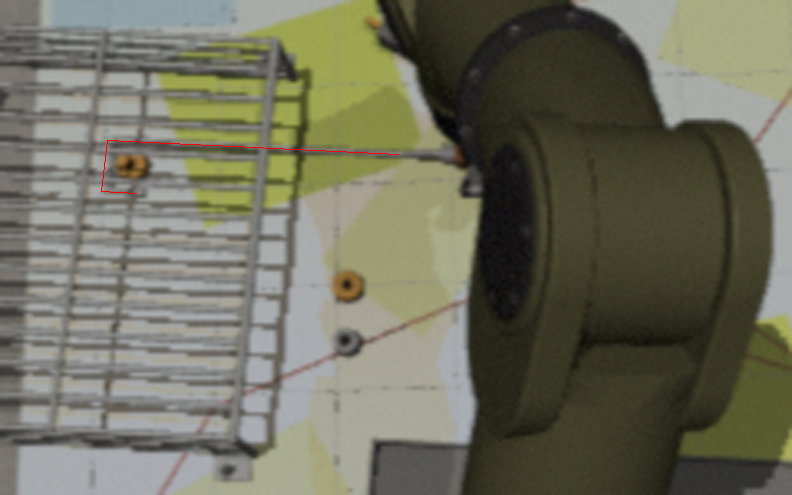

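```bash
python3 - <<'E'
from h import *
go(-0.395,-0.100,0.001,0.08); ctrl.pause(0.2); s=get_state(); print(s['contact_force'],s['width'],s['time'])
im,d,s=grab('top'); overlay('top',im,-0.395,-0.1,0.001,'nb_e.png',(140,150,380,300),3.3)
E
```

```text
[-0.46717037  0.34585689 -1.20874184] 0.020355619571149716 52.8833
```

View pics/nb_e.png

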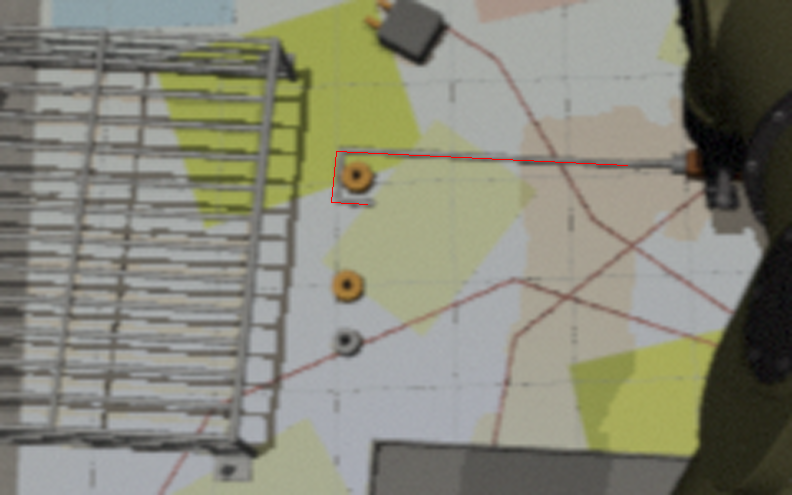

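All three fixings are out: nuts at (356,177) and (347,285), spacer at (347,342) in the crop. Now the rod goes back, with a shallow regrip so the fingers clear the tray walls.

```bash
python3 - <<'E'
from h import *
go(-0.395,-0.100,0.0,0.05)
ctrl.ungrasp(); ctrl.pause(0.2)
p,q=rodpose(-0.395,-0.1,0.0,0.0305); ctrl.movel(p,None,0.08); ctrl.close_gripper(100); s=get_state(); print(s['width'])
ctrl.movel(p+[0,0,0.10],None,0.12)
im,d,s=grab('scene','s8.png')
E
```

```text
0.019652362863915373
```

View pics/s8.png

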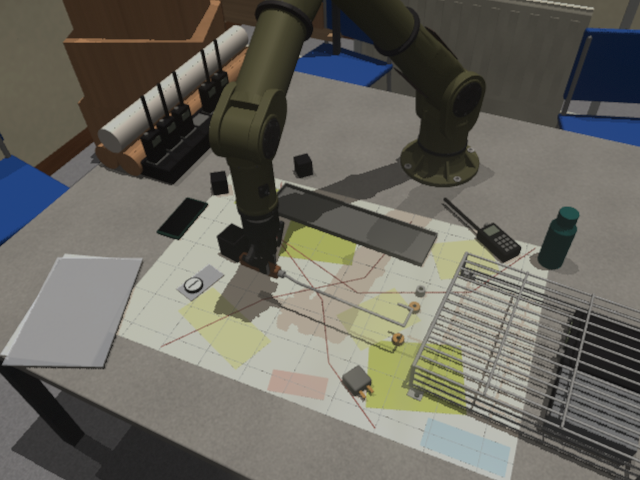

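```bash
python3 - <<'E'
from h import *
ry=np.radians(87.0); c=np.array([0.361,-0.284])
g=c+HX*np.array([np.cos(ry),np.sin(ry)])
p,q=gp([g[0],g[1],0.0335],ry,0)
ctrl.movep(p+[0,0,0.10],q); ctrl.movel(p+[0,0,0.0015],None,0.08); s=get_state(); print(s['width'],s['contact_force'])
ctrl.ungrasp(); ctrl.pause(0.3); ctrl.movel(p+[0,0,0.12],None,0.15)
ctrl.movep([0.40,-0.14,0.42],down(np.radians(90)))
im,d,s=grab('wrist','w8.png'); np.savez('w8.npz',d=d,t=s['tcp_pos'],q=s['eef_rot'])
hsv=cv2.cvtColor(im,cv2.COLOR_BGR2HSV); m=((hsv[...,0]<15)&(hsv[...,1]>130)); m[:220]=0;m[300:]=0;m[:,:270]=0;m[:,315:]=0
T=topz(0,d,'wrist',s,m); T=T[T[:,2]>0.02]; print('h',len(T),T.mean(0),cv2.minAreaRect(T[:,:2].astype(np.float32)),T[:,2].min(),T[:,2].max())
print(s['time'])
E
```

```text
0.019184930547453714 [ 0.93160996  0.14415533 -1.19406508]
h 673 [ 0.35969052 -0.28321378  0.02844774] ((0.35944777727127075, -0.284819096326828), (0.09803904592990875, 0.020796360448002815), 86.78062438964844) 0.02050785757558199 0.031784874839275834
61.5583
```

View pics/w8.png

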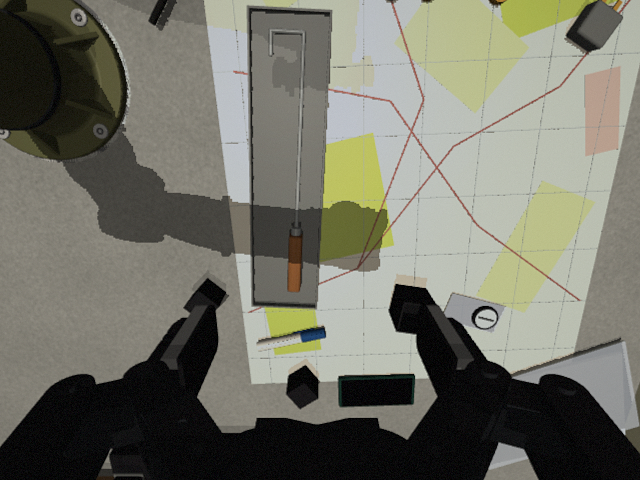

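The rod lies flat in the tray, about 0.5° off its line. Now I look at the fixings.

```bash
python3 - <<'E'
from h import *
ctrl.movep([0.56,0.04,0.30],down(np.radians(90)))
im,d,s=grab('wrist','w9.png'); np.savez('w9.npz',d=d,t=s['tcp_pos'],q=s['eef_rot'])
for n in ['nut1','spacer','clamp']:
    for k in models.masks_of('wrist',n)[:4]:
        P=topz(im,d,'wrist',s,k['mask']); zt=np.percentile(P[:,2],80); T=P[abs(P[:,2]-zt)<0.004]
        c,r=cv2.minEnclosingCircle(T[:,:2].astype(np.float32)); print(n,round(k['p'],2),np.round(k['point']),round(zt,3),np.round(c,4),round(r,4),'g',np.round(wg(c),3))
E
```

```text
nut1 0.65 [304. 131.] 0.014 [0.5477 0.1093] 0.0133 g [-0.068  0.022]
nut1 0.59 [388. 132.] 0.014 [0.6435 0.1047] 0.0129 g [-0.068 -0.073]
spacer 0.78 [264. 131.] 0.02 [0.499  0.1075] 0.0108 g [-0.072  0.071]
```

View pics/w9.png

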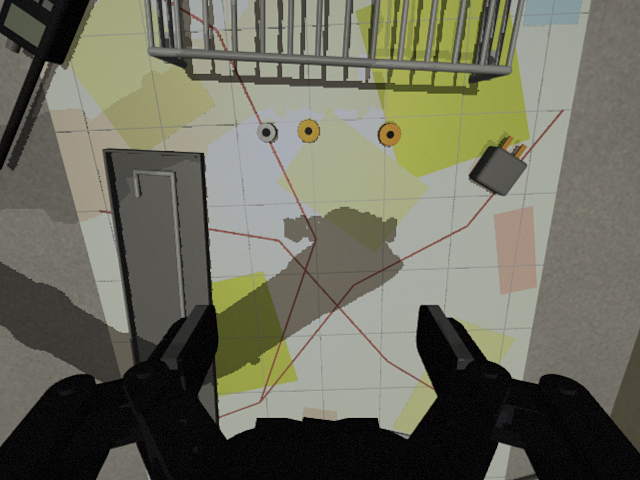

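```bash
cat >> h.py <<'E'
def lift_to_pot(f,yaw,pot=(0.5581,-0.3654),force=40,tag='x',tz=0.002,pyaw=81.0):
    q=down(yaw); f=np.array(f)
    ctrl.movep([f[0],f[1],0.12],q); ctrl.movel([f[0],f[1],tz],None,0.1); ctrl.close_gripper(force)
    s=get_state(); print('w',s['width'],s['contact_force'])
    ctrl.movel([f[0],f[1],0.14],None,0.15); print('w lifted',get_state()['width'])
    ctrl.movep([pot[0],pot[1],0.14],down(np.radians(pyaw))); ctrl.movel([pot[0],pot[1],0.069],None,0.12)
    print('w at pot',get_state()['width'])
    ctrl.ungrasp(); ctrl.pause(0.3); ctrl.movel([pot[0],pot[1],0.16],None,0.2)
    ctrl.movep([pot[0],pot[1]+0.02,0.24],down(np.radians(pyaw)))
    im,d,s=grab('wrist',tag+'.png')
    for k in models.masks_of('wrist','pot'):
        P=topz(im,d,'wrist',s,k['mask']); zt=np.percentile(P[:,2],95); T=P[abs(P[:,2]-zt)<0.006]
        if zt>0.06: print('pot',round(k['p'],2),zt,cv2.minAreaRect(T[:,:2].astype(np.float32)))
    print('t',s['time'])
E
python3 - <<'E'
from h import *
lift_to_pot((0.6435,0.1047),np.radians(90),tag='d1')
E
```

```text
w 0.023981436436962326 [-0.42254641  0.37694546  3.46686259]
w lifted 0.02394766509505186
w at pot 0.024210204222904222
pot 0.8 0.06605857824303275 ((0.5581831932067871, -0.3650705814361572), (0.056480247527360916, 0.05589652061462402), 80.78497314453125)
t 71.1333
```

View pics/d1.png

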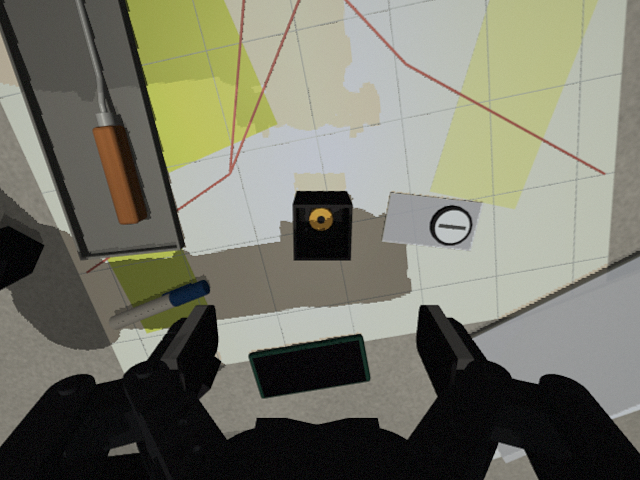

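The nut is in the pot at (320,219). Next the spacer, after a quick re-look in case something was knocked.

```bash
cat >> h.py <<'E'
def relook(tag):
    ctrl.movep([0.54,0.04,0.28],down(np.radians(90)))
    im,d,s=grab('wrist',tag+'.png'); out={}
    for n in ['nut1','spacer','clamp']:
        for k in models.masks_of('wrist',n)[:3]:
            P=topz(im,d,'wrist',s,k['mask'])
            if len(P)<5: continue
            zt=np.percentile(P[:,2],80); T=P[abs(P[:,2]-zt)<0.004]
            c,r=cv2.minEnclosingCircle(T[:,:2].astype(np.float32)); print(n,round(k['p'],2),np.round(k['point']),round(zt,3),np.round(c,4),round(r,4))
            if 0.008<r<0.016 and n not in out: out[n]=np.array(c)
    return out
E
python3 - <<'E'
from h import *
o=relook('r2')
if 'spacer' in o: lift_to_pot(o['spacer'],np.radians(45),tag='d2')
E
```

```text
nut1 0.59 [324. 131.] 0.014 [0.548 0.109] 0.0134
spacer 0.91 [278. 128.] 0.02 [0.4992 0.1077] 0.0109
clamp 0.59 [186. 218.] 0.009 [ 0.3561 -0.1079] 0.1718
w 0.020057751876287163 [-0.92315524 -1.18723226  4.00190986]
w lifted 0.020059001016367897
w at pot 0.02048565158400023
pot 0.75 0.06602302917013375 ((0.5580936074256897, -0.3651335537433624), (0.05651385337114334, 0.05603621527552605), 80.9292221069336)
t 81.2667
```

View pics/d2.png

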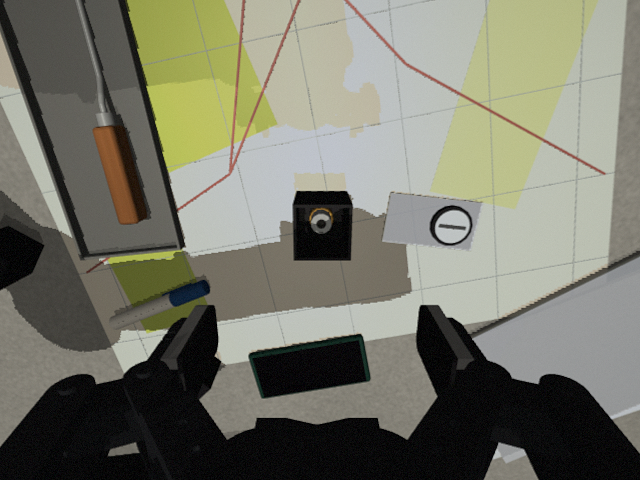

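```bash
python3 - <<'E'
from h import *
o=relook('r3')
if 'nut1' in o: lift_to_pot(o['nut1'],np.radians(90),tag='d3')
E
```

```text
nut1 0.91 [326. 130.] 0.014 [0.5478 0.1089] 0.0134
w 0.024131446095010143 [-1.13039343 -1.1299193   4.07467929]
w lifted 0.023810011020342442
w at pot 0.024004497933601942
pot 0.83 0.06616713649420365 ((0.5581785440444946, -0.3650965988636017), (0.05661237984895706, 0.05597846955060959), 80.71992492675781)
t 91.1667
```

View pics/d3.png

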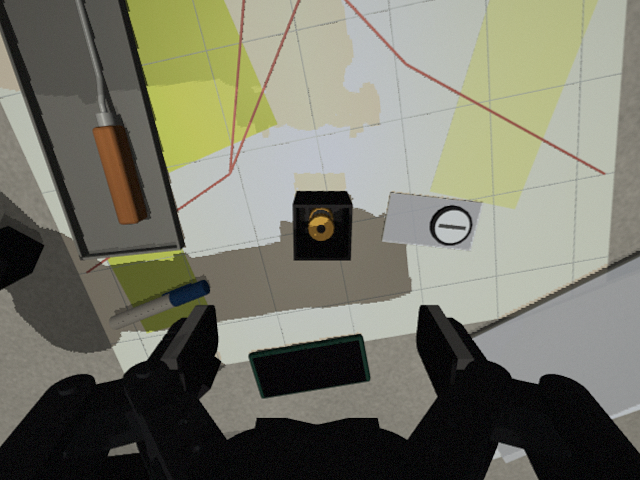

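View pics/r3.png

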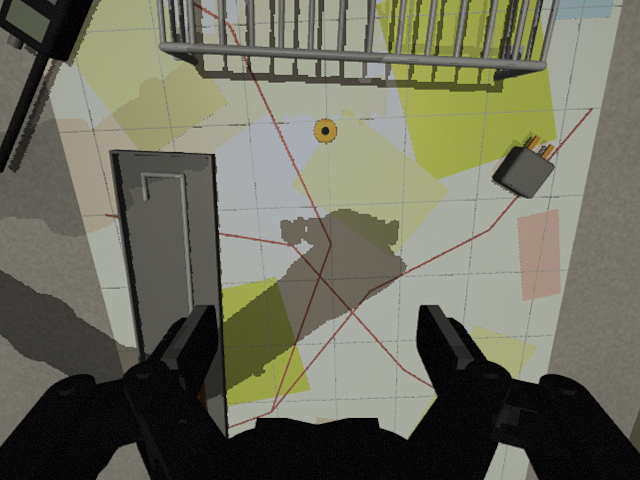

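All three are in the pot, stacked. Last checks: heights in the pot, and a look into the guard for a missed clamp.

```bash
python3 - <<'E'
from h import *
im,d,s=grab('wrist'); print(np.round(pts('wrist',d,s,[(314,229),(327,229),(320,238),(320,222)]),3))
ctrl.movep([0.58,0.22,0.36],down(np.radians(90)))
grab('wrist','w10.png'); 
im,d,s=grab('top','t10.png'); print(get_state()['time'],s['width'])
E
```

```text
[[ 0.549 -0.365  0.051]
 [ 0.562 -0.367  0.051]
 [ 0.553 -0.375  0.051]
 [ 0.556 -0.358  0.051]]
93.4917 0.08527873264818488
```

View pics/w10.png

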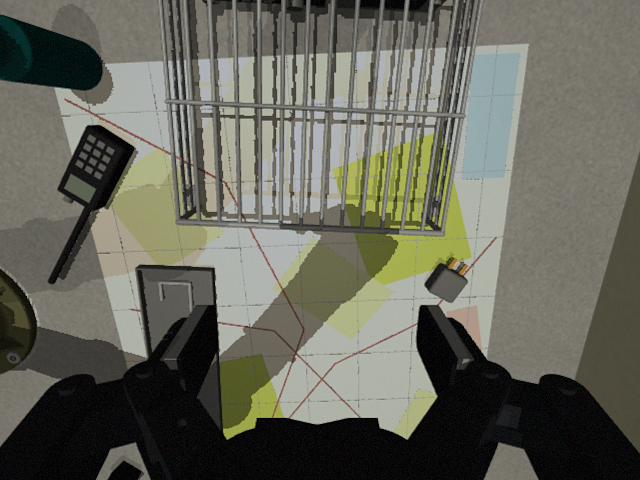

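View pics/t10.png

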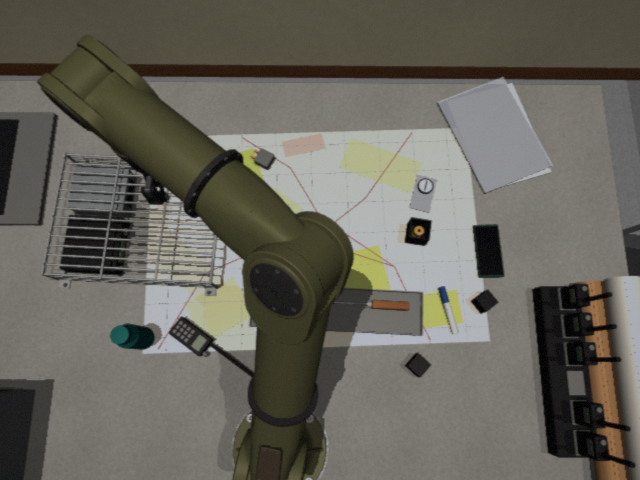

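The guard floor is empty, the rod is in its tray, and the top nut shows in the upright pot. Handing in.

```bash
python3 - <<'E'
from h import *
print(ticket.close_job(), get_state()['time'])
E
```

```text
the job is handed in; nothing more can be done
the job is handed in; nothing more can be done
```

I turned the pot mouth up by tipping it 90° twice. I drew out both nuts and the spacer one at a time with the hooked rod, laid the rod back in its tray, and put all three fixings in the pot. The job was handed in at about 94 s.

My last checks, all from camera measurements:
- **Pot:** it stands upright with its rim level at 66 mm. The fixings are stacked in it, and the top one's upper face is at 51 mm, so all lie below the rim.
- **Rod:** it lies flat, with its handle top about 29 mm above the table. It is within about 0.5° of the tray's length, with the handle at the end it started.
- **Guard:** I saw no fixing left in it. No clamp was in sight in any view, so I took it as absent.
- **Bystanders:** none appeared to have moved in the final pictures, but I did not measure them one by one.

No check failed. Two small things differed:
- The hook looked about 4 mm shorter than the model while I was using it, so I allowed for that.
- The spacer had shifted a few centimetres on its own before I reached it, so I located it again.

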